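Rack two linear bearings and open the degreaser

TASK

Get the printer's linear bearings ready for degreasing: stand the two loose bearings in the free pockets of the wash racks, pushed fully home, the short one in the row of short bearings and the long one in the row of long bearings. Then open the solvent bottle: press its safety cap down, keep it pressed while you twist it anticlockwise until it is free, and lift it off. Finish still holding the cap level in the gripper, a few centimetres (about 5) straight above the bottle's mouth, and leave everything else on the bench where it is.

Things in the scene. Friction and masses are not known exactly. Their poses are not given: they have to be found in the camera images.
- bearing_short: The loose short linear bearing: plain steel cylinder 21 mm in diameter, 30 mm long, dark bore visible on top (solid for all purposes), 32 g, standing upright on the bench. Origin: centre of its underside, z up along its axis.
- bearing_long: The loose long linear bearing: the same steel cylinder but 57 mm long, 62 g, standing upright on the bench. Diameter 21 mm. Origin: centre of its underside, z up along its axis.
- rack_short: Wash rack for short bearings: fixed white plastic block 134 x 46 x 16 mm (x, y, z) with a row of three places along its own x, 42 mm apart: at x = 0 and x = +42 mm stand 30 mm bearings (fixed; their tops 34 mm above the bench), at x = -42 mm is the free pocket. Origin: centre of its underside.
- rack_long: Wash rack for long bearings: the same fixed block and the same free pocket at x = -42 mm, but its two fixed bearings are 57 mm long (tops 61 mm above the bench). Origin: centre of its underside. The two racks may lie either way round on the bench.
- rack_short_pocket (a point): Centre of the floor of the free pocket in the short rack. The pocket is a 24 mm square hole, 12 mm deep, its floor 4 mm above the bench, its mouth (16 mm above the bench) slightly chamfered. Axes as the rack's (x along the row, away from the pocket towards the standing bearings).
- rack_long_pocket (a point): The same point of the free pocket in the long rack (24 mm square, 12 mm deep, floor 4 mm above the bench).
- bottle: Solvent bottle, 82 mm in diameter, grey plastic with a blank label, fixed in a weighted steel stand (100 mm foot); it neither turns nor tips. Origin: centre of its underside on the bench, z up. The shoulder narrows from 112 mm above the bench to the neck at 144 mm.
- bottle_mouth (a point): Top of the bottle's neck seal, on the axis, 178 mm above the bench (inside the cap while it is on).
- cap: White ribbed push-and-turn safety cap, 44 mm across, 30 mm tall, 30 g, on the bottle. Twelve-sided: pairs of flats face its x axis and every 30 degrees from it. Origin: centre of its open lower rim (152 mm above the bench when on), z up; its x axis coincides with the bottle's when locked. Locked, it cannot be lifted or turned.
- cap_top (a point): Centre of the cap's top. Spring under the cap: 6 N to start, 10 N at 6.5 mm. Pressed down 5 to 8 mm (bottoms at 8.5) it turns anticlockwise seen from above; free from 55 degrees, best 60 to 90, then rises 3 mm when let up and lifts straight off. The opposite hook stops it at 130. Clockwise is a dead stop.
- pulley: Bystander: aluminium flanged belt pulley, 18 mm across, 16 mm tall, among the loose bearings. Origin under its centre.
- grease_jar: Bystander: jar with a black lid, 50 mm across, 50 mm tall. Origin under its centre.
- clip: Bystander: grey printed U-shaped clip, 30 x 24 x 14 mm.
- scraper: Bystander: print scraper, 200 mm long, lying flat.
- glue_stick: Bystander: white glue stick, 24 mm thick, 95 mm long, lying.
- screwdriver: Bystander: screwdriver, 180 mm long, lying.
- wrench: Bystander: wrench, 160 mm long, lying flat.

How it is judged:
By the outcome, as a careful person would: the job done as asked, in the order asked, and still so for the second after the job is handed in, while the arm keeps its last pose, push and grip.
It also fails if it takes over 64 s, if anything falls off the work surface, if the arm or the gripper's body presses on something with over 40 N, if the wrist force passes 120 N, or if a joint passes its speed limit or range.

ROBOT

A 6-joint arm with a two-finger parallel gripper is mounted at the origin on the work surface. World frame = base frame: x ahead of the robot, y to its left, z up, the work surface at z = 0. Lengths are in m, angles in rad, forces in N, time in s.
With the tool pointing down it reaches from about 0.275 to 0.825 m from the base axis. Payload 5.2 kg.
Tool frame: the origin (TCP) lies midway between the tips of the shut fingers; the grasp point (between the pads) lies 19 mm behind it; z points along the fingers, y is the line along which they close (so a half turn about z gives the same grasp; the last joint's range is limited). The gripper opens to 93 mm and grips with 3 to 60 N. Pads are 15 mm wide; open, the fingers measure 128 mm over their backs; the gripper's body (75 mm by 188 mm) begins 65 mm behind the grasp point.
Start: joints at [-1.413, 0.259, 1.535, -0, 1.348, -0.203], TCP at [0.194, -0.515, 0.219] pointing down, gripper open.
Joint ranges: [-3.14, 3.14], [-0.91, 2.08], [0.19, 2.58], [-1.22, 4.36], [0.22, 2.71], [-3.12, 3.12]. Speed limits (rad/s): [2.57, 2.57, 3.14, 3.14, 3.14, 3.14].

INTERFACE

Orientations are given as a unit quaternion [w, x, y, z].
In Python, from plant import ctrl, read_camera, camera_info, job gives the robot as it stands.
- The arm moves only by the tool send_rows, never from a script. Its argument "series" is one flat list of numbers, 7 for each row, row after row: the shift along the tool's x, y, z in mm, then the turn, a rotation vector about the tool's x, y, z in degrees, then the opening, from -1 (shut) to 1 (fully open), so that 0 is half open. In form: [tx, ty, tz, rx, ry, rz, fingers, tx, ty, tz, rx, ry, rz, fingers, ...]. A call has 1 to 8 rows; each row is the pose to reach, as a shift and turn from the pose commanded when the call began, along the tool's axes at that moment; what a row does not reach only later rows make up. A row lasts 1/8 s, in which the tool goes at most 62.5 mm and 10.7 degrees, less where a joint would pass 70% of its speed; a pose out of reach is approached as far as the arm can. A call with a gripper value outside its range is refused whole. The fingers move at their own pace and stop on an object; the grip force is fixed at half the most. Time passes only in rows, so rows that repeat a pose let the fingers close. It gives the time, the measured TCP pose, the force, the opening and the grip force at its end, in the units of the state.
- ctrl.observe(): the state, without advancing time (a new reading comes with each control period).
- read_camera(name): name is "scene" or "top" or "wrist"; returns (picture, depth): 384x512x3 uint8, blue, green, red; 384x512 float32, m along the optical axis (not along the pixel's ray), 0 where there is no reading.
- camera_info(name): a dict with "fx", "fy", "cx", "cy" (pixels), "dist" ([k1, k2, p1, p2, k3] as OpenCV has them; the pictures are not rectified), "T" (4x4, takes a point from camera to world coordinates); the wrist camera has in their place "tool_from_camera" (4x4, takes a point from camera to tool coordinates, whose origin is the TCP and whose axes are the flange's). Camera axes: x right, y down, z forward; pixel columns grow to the right and rows downward; lengths in m; the calibration is good to about 2 mm. A picture is of the moment at which its call begins: read the wrist's pose just before it. camera_info takes no time and is no camera call.
- job.finish_job(): hands the job in; it is judged then, once.
The state is a dict: "clock": time; "joint_pos": joint angles; "qd": joint speeds; "tau": joint torques, N m; "eef_pos": TCP position; "tcp_rot": TCP orientation; "wrist_force": force on the tool from outside, world axes, zero at the start; "wrist_torque": the same for the moment, N m; "width": opening from 0.0 (shut) to 1.0 (fully open); "grasp_force": force on a finger pad.
Only numpy, scipy, OpenCV 4.12 (cv2) and the standard library are available. Lean on these libraries where they do the work, as an engineer would, in place of code of your own. Each camera call takes 0.05 s, during which the arm holds its last target. There are 200 camera calls.

## Working session

There is one attempt and no reset: what is moved stays moved. The work goes in short steps, Python scripts to look and compute and a tool call to move; the robot and the scene stay as the last step left them, time stands still between calls to the robot, and variables do not carry over. Pictures are saved under pics/ and viewed, at most 10 in all, crops included, and the job is handed in when it is done.

Besides the shell and the picture viewer there is one more tool, called as name(argument=value, ...) on one line, values as JSON. send_rows: Moves the arm, as the interface text tells. Its arguments: {"type":"object","properties":{"series":{"type":"array"}},"required":["series"]}

```bash
mkdir -p pics; ls; python3 - <<'E'
from plant import ctrl, read_camera, camera_info
import cv2, numpy as np
for n in ("top","scene"):
    im,d=read_camera(n); cv2.imwrite(f"pics/{n}.png",im); np.save(f"{n}_d.npy",d)
    i=camera_info(n); print(n,i)
print(camera_info("wrist")); s=ctrl.observe(); print(s)
a=cv2.imread("pics/top.png"); cv2.imwrite("pics/topb.png",cv2.resize(a,(800,600),interpolation=cv2.INTER_CUBIC))
E
```

```text
pics
top {'fx': 489.66712263780994, 'fy': 489.66712263780994, 'cx': 264.9953990550451, 'cy': 194.66848761231228, 'dist': array([-0.09904184,  0.        ,  0.        ,  0.        ,  0.        ]), 'T': array([[ 0.00441663, -0.99714836,  0.07533691,  0.41292242],
       [-0.99998846, -0.00426152,  0.00221949,  0.06385133],
       [-0.00189211, -0.07534584, -0.99715567,  1.74003284],
       [ 0.        ,  0.        ,  0.        ,  1.        ]])}
scene {'fx': 477.4991695045472, 'fy': 477.4991695045472, 'cx': 256.14377358978686, 'cy': 192.28967729203717, 'dist': array([0.03332002, 0.        , 0.        , 0.        , 0.        ]), 'T': array([[ 0.85127852,  0.29870932, -0.43139033,  1.11374676],
       [ 0.52448784, -0.50854763,  0.68285564, -0.85391494],
       [-0.01540719, -0.80755932, -0.58958508,  0.91925692],
       [ 0.        ,  0.        ,  0.        ,  1.        ]])}
{'fx': 336.5049399149509, 'fy': 336.5049399149509, 'cx': 255.0755707629547, 'cy': 191.79249417990098, 'dist': array([-0.06772319,  0.        ,  0.        ,  0.        ,  0.        ]), 'tool_from_camera': array([[ 5.53
[... 343 characters left out ...]
 'joint_pos': array([-1.41278589e+00,  2.59250053e-01,  1.53590894e+00,  1.10894236e-06,
        1.34798712e+00, -2.02797950e-01]), 'qd': array([ 1.97123038e-03, -1.92720201e-03, -2.83587183e-03,  5.41961993e-04,
        5.76301088e-05,  7.25194825e-04]), 'tau': array([ 4.00558449e-03, -4.38208759e+01, -2.84642315e+01,  7.23300339e-02,
        3.62938887e-02, -5.19439391e-05]), 'eef_pos': array([ 0.19411704, -0.51411798,  0.2179376 ]), 'tcp_rot': array([-7.76520828e-04,  9.83770975e-01,  1.79427049e-01,  1.79329296e-05]), 'wrist_force': array([-1.20354825,  0.12507857,  0.32663323]), 'wrist_torque': array([0.02700745, 0.00031597, 0.01147639]), 'grasp_force': 0.0, 'width': 0.9992199751199887}
```

View pics/topb.png

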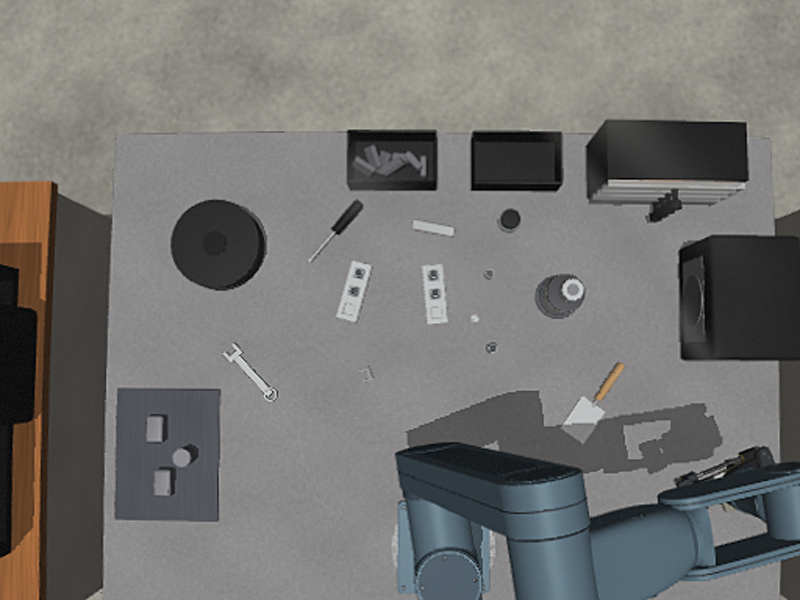

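View pics/scene.png

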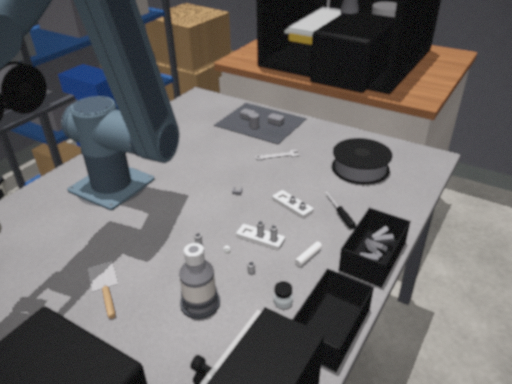

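The top view (800x600) shows the racks at (353,291) and (435,293), cylinders at (489,273) and (491,348), the pulley at (475,319), and the bottle with its cap at (572,290). In the scene view the long bearing is at (199,240), the short one at (251,268), and the rack at (262,236) has the taller bearings.

```bash
cat > h.py <<'E'
import numpy as np, cv2
from scipy.spatial.transform import Rotation as R
from plant import ctrl, read_camera, camera_info
def toolT(s):
    T=np.eye(4); q=s["tcp_rot"]; T[:3,:3]=R.from_quat([q[1],q[2],q[3],q[0]]).as_matrix(); T[:3,3]=s["eef_pos"]; return T
def shot(n):
    s=ctrl.observe(); im,d=read_camera(n); i=camera_info(n)
    T=i["T"] if "T" in i else toolT(s)@i["tool_from_camera"]
    return im,d,i,T
def rays(i,T,uv):
    K=np.array([[i["fx"],0,i["cx"]],[0,i["fy"],i["cy"]],[0,0,1]])
    p=cv2.undistortPoints(np.float64(uv).reshape(-1,1,2),K,i["dist"]).reshape(-1,2)
    return np.c_[p,np.ones(len(p))]@T[:3,:3].T
def plane(i,T,uv,z):
    r=rays(i,T,uv); return T[:3,3]+r*((z-T[2,3])/r[:,2])[:,None]
def cloud(d,i,T):
    v,u=np.mgrid[0:d.shape[0],0:d.shape[1]]
    return (T[:3,3]+rays(i,T,np.c_[u.ravel(),v.ravel()])*d.reshape(-1,1)).reshape(*d.shape,3)
E
python3 - <<'E'
from h import *
for n in("top","scene"):
    im,d,i,T=shot(n); P=cloud(d,i,T); z=P[...,2]
    m=((z>.008)&(z<.3)&(d>0)&(P[...,0]>.2)&(P[...,0]<.75)&(abs(P[...,1])<.55)).astype(np.uint8)
    c,l,st,ce=cv2.connectedComponentsWithStats(m)
    print(n,"floor z",np.median(z[(abs(z)<.03)&(d>0)]))
    for k in range(1,c):
        if 4<st[k,4]<4000:
            q=P[l==k]; r=cv2.minAreaRect(np.float32(q[:,:2]*1000))
            print(st[k],"zmax",q[:,2].max().round(3),"rect",np.round(r[0]),np.round(r[1]),round(r[2]), "topmean",q[q[:,2]>q[:,2].max()-.008].mean(0).round(3))
E
```

```text
top floor z 0.0005929262179111827
[416 128  20  14 131] zmax 0.189 rect [ 742. -478.] [28. 16.] 88 topmean [ 0.743 -0.477  0.185]
[ 126  134   43   52 1727] zmax 0.079 rect [663. 482.] [174. 136.] 0 topmean [0.665 0.488 0.073]
[318 135  15  14 151] zmax 0.059 rect [ 731. -144.] [38. 47.] 5 topmean [ 0.735 -0.145  0.054]
[198 136  31  32 152] zmax 0.035 rect [699. 258.] [ 25. 151.] 51 topmean [0.734 0.226 0.03 ]
[263 140  28  14 180] zmax 0.034 rect [718.  28.] [95. 30.] 76 topmean [0.718 0.028 0.029]
[ 433  150   27   81 1779] zmax 0.208 rect [ 549. -541.] [259.  17.] 0 topmean [ 0.553 -0.546  0.202]
[216 166  23  40 451] zmax 0.045 rect [574. 204.] [ 47. 137.] 75 topmean [0.592 0.198 0.039]
[270 169  16  39 444] zmax 0.069 rect [568.  24.] [135.  47.] 5 topmean [0.583 0.026 0.064]
[310 172   6   8  34] zmax 0.041 rect [614. -98.] [19. 20.] 67 topmean [ 0.615 -0.098  0.035]
[341 175  34  29 697] zmax 0.191 rect [ 560. -253.] [95. 89.] 64 topmean [ 0.564 -0.258  0.186]
[301 201   5   6  18] zmax 0.027 rect [513. -67.] [14. 17.] 87 topmean [ 0.515 -0.065  0.023]
[310 220   9   6  40] z
[... 2749 characters left out ...]
9 topmean [ 0.568 -0.259  0.182]
[295 242  27  24 260] zmax 0.03 rect [722.  26.] [98. 26.] 81 topmean [0.724 0.023 0.024]
[224 246   6   5  25] zmax 0.019 rect [520. -70.] [17. 11.] 60 topmean [ 0.518 -0.07   0.016]
[248 261   8  12  81] zmax 0.034 rect [ 618. -100.] [19. 25.] 28 topmean [ 0.619 -0.102  0.03 ]
[273 281  18  26 278] zmax 0.055 rect [ 734. -149.] [51. 33.] 89 topmean [ 0.736 -0.148  0.05 ]
[102 285  14  33 264] zmax 0.025 rect [ 370. -372.] [ 19. 114.] 55 topmean [ 0.378 -0.377  0.02 ]
[ 42 307 106  77 461] zmax 0.202 rect [ 554. -545.] [  9. 256.] 90 topmean [ 0.565 -0.546  0.199]
[190 354  14  30 170] zmax 0.185 rect [ 744. -482.] [26. 12.] 89 topmean [ 0.744 -0.481  0.182]
```

send_rows(series=[380,-296,60,0,0,20,0.2,380,-296,60,0,0,20,0.2,380,-296,60,0,0,20,0.2,380,-296,60,0,0,20,0.2,380,-296,60,0,0,20,0.2,380,-296,60,0,0,20,0.2,380,-296,60,0,0,20,0.2,380,-296,60,0,0,20,0.2])

```text
clock: 1.2
eef_pos: [0.4459, -0.1011, 0.1584]
tcp_rot: [-0.0, 1.0, 0.006, 0.0]
wrist_force: [1.2, -0.8, 0.5]
width: 0.599
grasp_force: 0.0
```

```bash
cat >> h.py <<'E'
def delta(x,y,z,yaw=None):
    """shift in tool mm + turn deg from the measured pose; yaw = world angle of tool x (deg)"""
    T=toolT(ctrl.observe()); Rm=T[:3,:3]
    sh=Rm.T@(np.array([x,y,z])-T[:3,3])*1000
    if yaw is None: yaw=np.degrees(np.arctan2(Rm[1,0],Rm[0,0]))
    c,s=np.cos(np.radians(yaw)),np.sin(np.radians(yaw))
    rv=R.from_matrix(Rm.T@np.array([[c,s,0],[s,-c,0],[0,0,-1.]])).as_rotvec(degrees=True)
    return sh.round(1),rv.round(1)
def st():
    s=ctrl.observe();T=toolT(s);print("t",round(s["clock"],2),"tcp",s["eef_pos"].round(4),"yaw",np.degrees(np.arctan2(T[1,0],T[0,0])).round(1),"zax",T[:3,2].round(3),"F",s["wrist_force"].round(1),"w",round(s["width"]*93,1),"g",round(s["grasp_force"],1))
E
cat > cyl.py <<'E'
import sys
from h import *
st(); im,d,i,T=shot("wrist"); cv2.imwrite(f"pics/{sys.argv[1]}.png",im)
P=cloud(d,i,T); lo,hi=float(sys.argv[2]),float(sys.argv[3])
m=((P[...,2]>lo)&(P[...,2]<hi)&(d>0)&(d<.4)).astype(np.uint8)
c,l,s,ce=cv2.connectedComponentsWithStats(m)
for k in range(1,c):
    if s[k,4]>60:
        zt=np.median(P[l==k][:,2]); ct=max(cv2.findContours((l==k).astype(np.uint8),0,1)[0],key=cv2.contourArea)
        w=plane(i,T,ct.reshape(-1,2).astype(float),zt)[:,:2]
        r=cv2.minAreaRect(np.float32(w*1000)); cc,rad=cv2.minEnclosingCircle(np.float32(w*1000))
        print("px",s[k],"z",zt.round(4),"circ",np.round(cc,1),round(rad,1),"rect",np.round(r[0],1),np.round(r[1],1),round(r[2],1))
E
python3 cyl.py w1 .045 .075
```

```text
t 1.2 tcp [ 0.4459 -0.1011  0.1584] yaw 0.7 zax [ 0.  0. -1.] F [ 1.2 -0.8  0.5] w 55.7 g 0.0
px [ 403    0   60   99 1675] z 0.0614 circ [ 559.6 -244.4] 38.3 rect [ 553.5 -229.7] [76.6 35.4] 22.5
px [ 79  17  36  32 845] z 0.0604 circ [568.2  18.6] 13.9 rect [567.7  18.8] [27.7 20.7] 63.6
px [248 177  25  26 525] z 0.0567 circ [ 448.2 -105.5] 11.1 rect [ 448.4 -105.2] [21.  19.7] 0.8
```

View pics/w1.png

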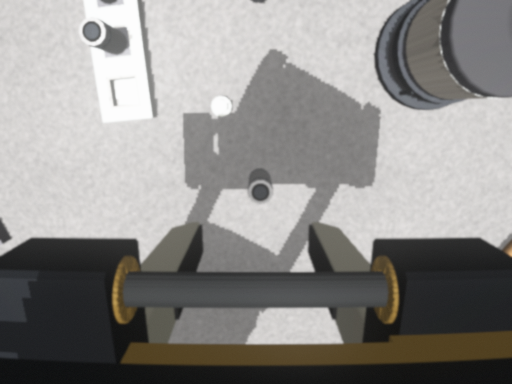

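The long bearing's top is at pixel (260,190), centred between the fingers. The long rack's pocket is at (123,92).

send_rows(series=[2,4,60,0,0,0,0.2,2,4,110,0,0,0,0.2,2,4,132,0,0,0,0.2,2,4,132,0,0,0,-1,2,4,132,0,0,0,-1,2,4,132,0,0,0,-1,2,4,132,0,0,0,-1,2,4,132,0,0,0,-1])

```text
clock: 2.25
eef_pos: [0.448, -0.1078, 0.0276]
tcp_rot: [0.0, 1.0, 0.006, 0.001]
wrist_force: [-1.0, 0.4, 6.3]
width: 0.218
grasp_force: 30.0
```

send_rows(series=[0,0,-60,0,0,0,-1,0,0,-105,0,0,0,-1,30,-60,-105,0,0,-5,-1,30,-120,-105,0,0,-5,-1,30,-127,-105,0,0,-5,-1,30,-127,-105,0,0,-5,-1,30,-127,-105,0,0,-5,-1])

```text
clock: 3.12
eef_pos: [0.4758, 0.0187, 0.1316]
tcp_rot: [0.0, 0.999, 0.049, -0.0]
wrist_force: [0.7, -0.1, -0.4]
width: 0.218
grasp_force: 30.0
```

```bash
cat > rack.py <<'E'
import sys
from h import *
st(); im,d,i,T=shot("wrist"); cv2.imwrite(f"pics/{sys.argv[1]}.png",im)
P=cloud(d,i,T)
mid=(P[...,2]>.011)&(P[...,2]<.022)&(d>0)&(d<.6)&(P[...,1]>-.06)
c,l,s,ce=cv2.connectedComponentsWithStats(mid.astype(np.uint8))
for k in range(1,c):
    if s[k,4]<1500: continue
    ct,h=cv2.findContours((l==k).astype(np.uint8),cv2.RETR_CCOMP,1)
    for j,q in enumerate(ct):
        a=cv2.contourArea(q)
        if a<60: continue
        w=plane(i,T,q.reshape(-1,2).astype(float),.016)[:,:2]*1000
        r=cv2.minAreaRect(np.float32(w)); print("hole" if h[0][j][3]>=0 else "outer","px",q.reshape(-1,2).mean(0).round(),a,"rect",np.round(r[0],1),np.round(r[1],1),round(r[2],1))
cv2.imwrite(f"pics/{sys.argv[1]}m.png",mid*255)
E
python3 rack.py r1; python3 -c "
import cv2,numpy as np
a=cv2.imread('pics/r1.png');b=cv2.imread('pics/r1m.png');cv2.imwrite('pics/r1v.png',np.vstack([a[:300],b[:300]]))"
```

```text
t 3.12 tcp [0.4758 0.0187 0.1316] yaw 5.6 zax [-0.    -0.001 -1.   ] F [ 0.7 -0.1 -0.4] w 20.3 g 30.0
outer px [39. 59.] 6322.0 rect [564.6 206.1] [ 49.6 114.4] 75.2
hole px [29. 98.] 747.5 rect [534.4 214.3] [24.6 25.1] 75.1
outer px [262.  73.] 7922.5 rect [564.3  21.3] [122.2  46.3] 5.6
hole px [262. 128.] 864.5 rect [528.1  18. ] [24.4 25. ] 5.6
hole px [263.  70.] 848.0 rect [573.   21.9] [24.4 26.5] 50.0[ WARN:0@0.614] global loadsave.cpp:1063 imwrite_ Unsupported depth image for selected encoder is fallbacked to CV_8U.
```

View pics/r1v.png

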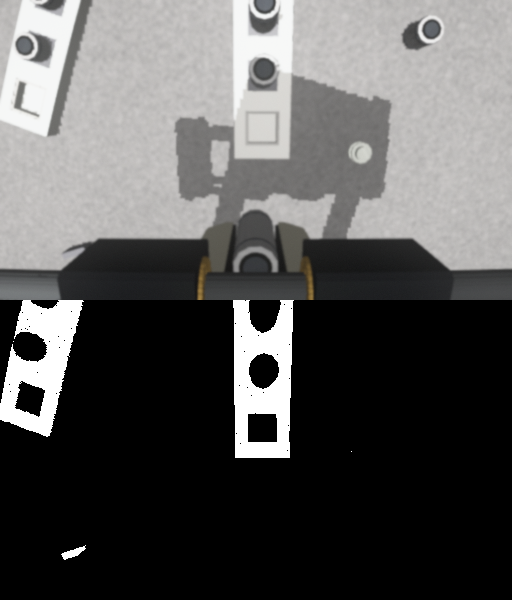

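```bash
python3 - <<'E'
from h import *
st(); im,d,i,T=shot("wrist"); st()
P=cloud(d,i,T); s=ctrl.observe(); q=(P-s["eef_pos"])@toolT(s)[:3,:3]*1000
m=(abs(q[...,1])<14)&(abs(q[...,0])<16)&(q[...,2]>-33)&(q[...,2]<-20)&(d>0)
v=q[m]; print(m.sum(),v.min(0),v.max(0),v.mean(0)); 
m=(abs(q[...,1])<20)&(abs(q[...,0])<20)&(q[...,2]>-20)&(q[...,2]<28)&(d>0)
v=q[m]; print("side",m.sum(),v.min(0),v.max(0),np.median(v,0))
print(delta(.5281,.018,.07,5.6))
E
```

```text
t 3.17 tcp [0.4758 0.0185 0.1316] yaw 5.6 zax [-0. -0. -1.] F [ 0.  -0.9 -0.5] w 20.4 g 30.0
t 3.23 tcp [0.4759 0.0185 0.1316] yaw 5.6 zax [ 0. -0. -1.] F [-0.2 -0.8 -0.8] w 20.7 g 30.0
1618 [ -4.81614297 -13.97481108 -32.89991888] [ 10.5631573   13.96647302 -20.02954101] [  4.10375603   0.09733023 -27.68597483]
side 1685 [  0.3028383  -19.95048442 -19.99264711] [10.52064921 19.93407834 27.08627446] [ 8.50262782  0.06218911 -6.62737436]
(array([51.9,  5.6, 61.6]), array([ 0.,  0., -0.]))
```

send_rows(series=[52,5.6,0,0,0,0,-1,52,5.6,50,0,0,0,-1,52,5.6,75,0,0,0,-1,52,5.6,75,0,0,0,-1,52,5.6,84,0,0,0,-1,52,5.6,90,0,0,0,-1,52,5.6,90,0,0,0,-1])

```text
clock: 4.1
eef_pos: [0.5281, 0.0194, 0.0419]
tcp_rot: [0.0, 0.999, 0.049, 0.0]
wrist_force: [0.3, 0.3, -0.2]
width: 0.222
grasp_force: 30.0
```

```bash
python3 - <<'E'
from h import *
st(); shot("wrist"); st(); print(delta(.5281,.018,.0316,5.6))
E
```

```text
t 4.1 tcp [0.5281 0.0194 0.0419] yaw 5.7 zax [ 0. -0. -1.] F [ 0.3  0.3 -0.2] w 20.7 g 30.0
t 4.15 tcp [0.5283 0.0194 0.0421] yaw 5.7 zax [ 0.001 -0.    -1.   ] F [-0.7 -0.3 -0.6] w 20.5 g 30.0
(array([-0.3,  1.4, 10.5]), array([ 0. , -0. ,  0.1]))
```

send_rows(series=[0,1.4,0,0,0,0,-1,0,1.4,4,0,0,0,-1,0,1.4,8,0,0,0,-1,0,1.4,12,0,0,0,-1,0,1.4,12,0,0,0,-1])

```text
clock: 4.78
eef_pos: [0.5288, 0.0181, 0.0313]
tcp_rot: [0.0, 0.999, 0.05, 0.001]
wrist_force: [-4.1, 1.4, 15.5]
width: 0.221
grasp_force: 30.0
```

send_rows(series=[0,0,-1,0,0,0,0,0,0,-1,0,0,0,0,0,0,-40,0,0,0,0,0,0,-100,0,0,0,0,0,0,-120,0,0,0,0.1,40,60,-120,0,0,-10,0.1,76,127,-120,0,0,-14,0.1,76,127,-110,0,0,-14,0.1])

```text
clock: 5.78
eef_pos: [0.6184, -0.104, 0.1395]
tcp_rot: [0.001, 0.985, 0.17, 0.001]
wrist_force: [-0.1, -0.2, -0.7]
width: 0.55
grasp_force: 0.0
```

send_rows(series=[0,0,0,0,0,0,0.1,0,0,0,0,0,0,0.1])

```text
clock: 6.02
eef_pos: [0.6153, -0.0996, 0.1389]
tcp_rot: [-0.001, 0.985, 0.171, -0.001]
wrist_force: [-0.8, 0.4, 0.6]
width: 0.552
grasp_force: 0.0
```

```bash
python3 cyl.py w2 .022 .04; python3 cyl.py w2b .05 .075
```

```text
t 6.03 tcp [ 0.6153 -0.0996  0.1389] yaw 19.7 zax [-0.002  0.001 -1.   ] F [-0.8  0.4  0.6] w 51.3 g 0.0
px [ 116    0   90   49 1192] z 0.023 circ [718.8  16. ] 37.5 rect [718.1  16.1] [74.4 14.6] 80.0
px [449   0  63  30 651] z 0.0302 circ [ 807.3 -217.5] 28.6 rect [ 811.2 -217.5] [ 9.7 57.1] 0.1
px [333  40  34  58 344] z 0.0248 circ [ 735.8 -144.9] 22.7 rect [ 729.4 -136.2] [45.4 21.5] 36.4
px [103 132  23  26 215] z 0.0311 circ [613.2  23.8] 11.3 rect [614.9  21.1] [21.4 14.9] 37.9
px [246 176  25  26 488] z 0.0298 circ [ 617.1 -101.1] 10.9 rect [ 617.1 -101.1] [20.6 20.5] 64.3
px [ 95 179  24  25 230] z 0.031 circ [572.2  19.7] 11.0 rect [574.9  17.5] [20.4 15.2] 50.1
px [ 86 224  27  15 222] z 0.0304 circ [531.7  16.7] 11.9 rect [534.5  16.3] [23.4 12.5] 86.7
t 6.08 tcp [ 0.6155 -0.0993  0.1394] yaw 19.7 zax [-0.001  0.001 -1.   ] F [ 0.2 -0.4  0.5] w 51.3 g 0.0
px [489   0  23  11 120] z 0.0543 circ [ 808.5 -216.2] 9.4 rect [ 808.5 -216.2] [ 6.9 17.4] 23.5
px [373  39  22  20  66] z 0.0504 circ [ 748.2 -149.8] 8.8 rect [ 750.1 -150.3] [17.5  8.6] 74.6
px [373  57  15  18  63] z 0.0504 circ [ 739.3 -152.4] 6.6 rect [ 739.5 -150.7] [12.   9.9] 4.2
px [389  61  14  14  61] z 0.0504 circ [ 741.1 -163.2] 5.0 rect [ 741.3 -163.8] [9.3 8.9] 58.3
px [ 81 135  33  29 759] z 0.0607 circ [612.8  23.6] 12.7 rect [612.4  23.4] [20.7 24.9] 19.1
px [ 74 187  32  29 706] z 0.0606 circ [571.1  19.6] 13.1 rect [571.4  19.9] [20.4 25.9] 48.6
```

View pics/w2.png

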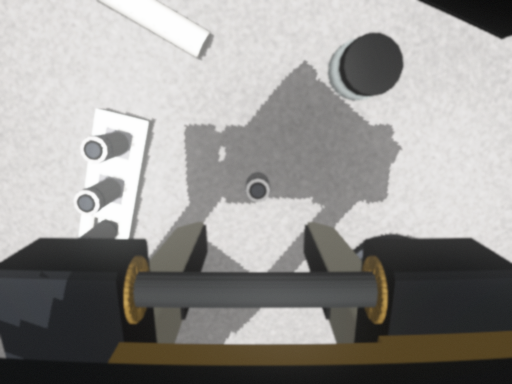

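The short bearing's top is at pixel (258,188), under the open fingers.

send_rows(series=[1,2,60,0,0,0,0.1,1,2,110,0,0,0,0.1,1,2,124.5,0,0,0,0.1,1,2,124.5,0,0,0,-1,1,2,124.5,0,0,0,-1,1,2,124.5,0,0,0,-1,1,2,124.5,0,0,0,-1,1,2,124.5,0,0,0,-1])

```text
clock: 7.12
eef_pos: [0.6191, -0.1027, 0.0169]
tcp_rot: [0.001, 0.985, 0.171, 0.001]
wrist_force: [-1.0, 1.4, 7.0]
width: 0.216
grasp_force: 30.0
```

```bash
python3 - <<'E'
from h import *
st(); print(delta(.485,.227,.11,-15))
E
```

```text
t 7.12 tcp [ 0.6191 -0.1027  0.0169] yaw 19.7 zax [ 0.003 -0.001 -1.   ] F [-1.   1.4  7. ] w 20.1 g 30.0
(array([ -15.1, -355.4,  -93.7]), array([ 0.1, -0.2, 34.7]))
```

send_rows(series=[0,0,-60,0,0,0,-1,0,0,-105,0,0,0,-1,-5,-60,-105,0,0,6,-1,-10,-120,-105,0,0,16,-1,-10,-180,-105,0,0,26,-1,-15,-240,-105,0,0,34,-1,-15,-300,-105,0,0,34,-1,-15,-355,-95,0,0,34,-1])

```text
clock: 8.12
eef_pos: [0.4842, 0.2288, 0.1113]
tcp_rot: [-0.001, 0.992, -0.125, 0.001]
wrist_force: [0.1, 0.4, 0.2]
width: 0.218
grasp_force: 30.0
```

send_rows(series=[0,0,0,0,0,0,-1,0,0,0,0,0,0,-1,0,0,0,0,0,0,-1])

```text
clock: 8.5
eef_pos: [0.4852, 0.2257, 0.1105]
tcp_rot: [0.0, 0.992, -0.126, 0.0]
wrist_force: [-0.3, -0.1, 0.9]
width: 0.216
grasp_force: 30.0
```

```bash
python3 rack.py r2 2>/dev/null; python3 - <<'E'
from h import *
im,d,i,T=shot("wrist"); st()
P=cloud(d,i,T); s=ctrl.observe(); q=(P-s["eef_pos"])@toolT(s)[:3,:3]*1000
m=(abs(q[...,1])<6)&(abs(q[...,0])<14)&(q[...,2]>-12)&(q[...,2]<25)&(d>0)
v=q[m]; print(m.sum(),v.min(0),v.max(0))
E
```

```text
t 8.5 tcp [0.4852 0.2257 0.1105] yaw -14.4 zax [ 0.001 -0.    -1.   ] F [-0.3 -0.1  0.9] w 20.1 g 30.0
outer px [252.  76.] 9164.0 rect [567.6 206.9] [ 46.  118.2] 75.0
hole px [252. 131.] 1000.0 rect [534.3 216.1] [25.3 25.1] 76.1
hole px [252.  72.] 779.5 rect [576.1 204.7] [23.  22.6] 29.8
outer px [487.  54.] 3938.5 rect [544.9  32.2] [46.6 88.7] 83.3
hole px [493.  94.] 64.0 rect [516.7  27.5] [12.4  6.3] 59.9
t 8.6 tcp [0.4852 0.2256 0.1103] yaw -14.5 zax [ 0. -0. -1.] F [ 0.6 -0.4  0.4] w 20.3 g 30.0
444 [-12.18618368  -5.95765603 -11.99947179] [ 8.30636729  5.9861129  16.60210343]
```

View pics/r2.png

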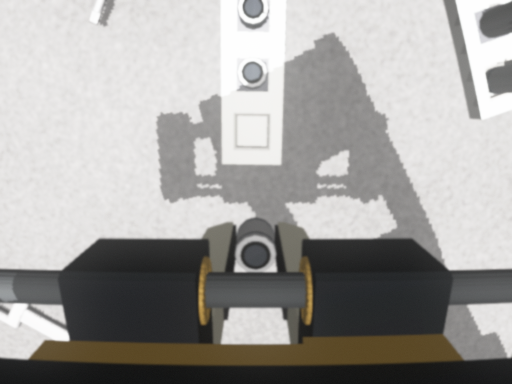

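send_rows(series=[52,-3,0,0,0,0.5,-1,52,-3,50,0,0,0.5,-1,52,-3,70,0,0,0.5,-1,52,-3,75,0,0,0.5,-1,52,-3,75,0,0,0.5,-1,52,-3,75,0,0,0.5,-1,52,-3,75,0,0,0.5,-1])

```text
clock: 9.48
eef_pos: [0.5362, 0.2171, 0.0363]
tcp_rot: [-0.0, 0.992, -0.129, 0.001]
wrist_force: [0.4, 0.9, 0.7]
width: 0.214
grasp_force: 30.0
```

```bash
python3 - <<'E'
from h import *
st(); print(delta(.5364,.2155,.0208,-15))
E
```

```text
t 9.47 tcp [0.5362 0.2171 0.0363] yaw -14.8 zax [ 0.002  0.    -1.   ] F [0.4 0.9 0.7] w 19.9 g 30.0
(array([ 0.5,  1.5, 15.5]), array([-0.1, -0.1,  0.2]))
```

send_rows(series=[0.5,1.5,0,0,0,0,-1,0.5,1.5,5,0,0,0,-1,0.5,1.5,9,0,0,0,-1,0.5,1.5,13,0,0,0,-1,0.5,1.5,16,0,0,0,-1,0.5,1.5,16,0,0,0,-1])

```text
clock: 10.22
eef_pos: [0.5357, 0.2153, 0.0208]
tcp_rot: [0.0, 0.992, -0.129, 0.0]
wrist_force: [-4.6, -1.8, 14.8]
width: 0.217
grasp_force: 30.0
```

send_rows(series=[0,0,-1,0,0,0,0,0,0,-1,0,0,0,0,0,0,-40,0,0,0,0,0,0,-100,0,0,0,0,0,0,-160,0,0,15,0,-60,60,-170,0,0,-15,0,-60,95,-170,0,0,-15,0,-60,95,-170,0,0,-15,0])

```text
clock: 11.22
eef_pos: [0.4511, 0.1369, 0.1893]
tcp_rot: [0.0, 1.0, 0.002, -0.0]
wrist_force: [1.6, 0.8, -0.3]
width: 0.5
grasp_force: 0.0
```

send_rows(series=[0,0,0,0,0,0,0,0,0,0,0,0,0,0])

```text
clock: 11.48
eef_pos: [0.4535, 0.1391, 0.1889]
tcp_rot: [-0.0, 1.0, 0.001, -0.0]
wrist_force: [1.0, -0.1, 0.4]
width: 0.498
grasp_force: 0.0
```

```bash
python3 cyl.py w3 .03 .042; python3 cyl.py w3b .054 .068
```

```text
t 11.47 tcp [0.4535 0.1391 0.1889] yaw 0.1 zax [-0.  0. -1.] F [ 1.  -0.1  0.4] w 46.3 g 0.0
px [182   0  24  13 251] z 0.0337 circ [612.5 193.6] 10.3 rect [609.5 193.7] [20.4 10. ] 89.3
px [370   0  21  20 124] z 0.0365 circ [608.2  28.8] 10.3 rect [605.7  30.9] [20.2 10.3] 49.7
px [172  36  23  25 437] z 0.0338 circ [574.  204.7] 10.8 rect [574.  204.3] [19.9 20.7] 87.6
px [371  44  17  24 114] z 0.0357 circ [568.3  24.5] 10.3 rect [566.9  28.3] [20.1 12.1] 20.1
px [162  84  23  23 397] z 0.0338 circ [532.7 215.5] 10.6 rect [532.2 215.5] [20.  19.9] 21.9
px [373  92  11  22  86] z 0.0364 circ [526.8  21.4] 9.6 rect [526.5  25.3] [19.1  9.4] 4.6
t 11.53 tcp [0.4535 0.1392 0.1888] yaw 0.1 zax [-0.  0. -1.] F [ 0.3 -0.1 -0.5] w 46.6 g 0.0
px [379   0  28  13 256] z 0.0605 circ [607.8  27.7] 11.3 rect [603.9  27.6] [ 9.3 22.5] 2.1
px [381  39  27  26 524] z 0.0607 circ [568.5  23.7] 11.1 rect [568.8  23.6] [19.8 21.7] 19.1
px [383  90  25  26 499] z 0.0607 circ [526.6  19.5] 11.3 rect [526.5  19.4] [20.8 21.1] 5.5
```

View pics/w3.png

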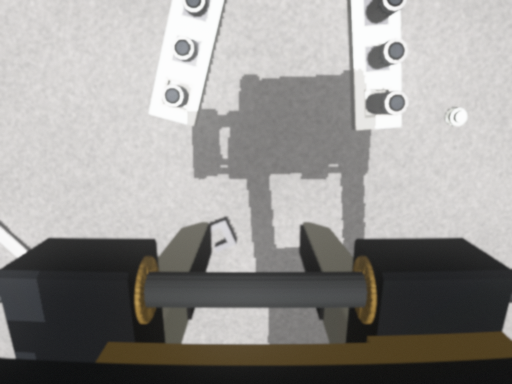

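Both bearings are home: their tops at (175,96) and (395,103) are level with their fixed neighbours. The cap is next.

send_rows(series=[15,40,-50,0,0,0,0.6,35,90,-85,0,0,0,0.6,112,397,-91,0,0,0,0.6,112,397,-91,0,0,0,0.6,112,397,-91,0,0,0,0.6,112,397,-91,0,0,0,0.6,112,397,-91,0,0,0,0.6,112,397,-91,0,0,0,0.6])

```text
clock: 12.58
eef_pos: [0.5669, -0.2618, 0.2783]
tcp_rot: [-0.0, 1.0, -0.001, -0.001]
wrist_force: [-0.5, -0.7, -0.4]
width: 0.798
grasp_force: 0.0
```

send_rows(series=[0,0,0,0,0,0,0.6,0,0,0,0,0,0,0.6])

```text
clock: 12.82
eef_pos: [0.5665, -0.2561, 0.2802]
tcp_rot: [-0.0, 1.0, 0.002, -0.0]
wrist_force: [0.2, -0.2, -0.1]
width: 0.8
grasp_force: 0.0
```

```bash
python3 cyl.py w4 .165 .2; python3 - <<'E'
from h import *
print(ctrl.observe()["joint_pos"].round(2))
im=cv2.imread("pics/w4.png"); cv2.imwrite("pics/w4c.png",cv2.resize(im[80:300,140:380],None,fx=2.5,fy=2.5,interpolation=cv2.INTER_CUBIC))
E
```

```text
t 12.82 tcp [ 0.5665 -0.2561  0.2802] yaw 0.3 zax [-0.     0.001 -1.   ] F [ 0.2 -0.2 -0.1] w 74.4 g 0.0
px [ 231  164   55   57 2382] z 0.1818 circ [ 567.2 -258.4] 23.6 rect [ 567.1 -258. ] [46.  43.7] 25.2
[-0.6   0.36  1.24  0.    1.54  0.96]
```

View pics/w4c.png

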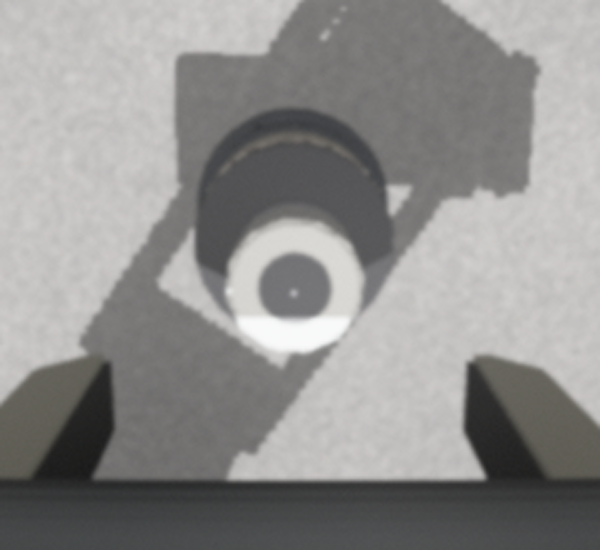

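```bash
python3 - <<'E'
from h import *
from scipy.ndimage import map_coordinates
ths=np.radians(np.arange(0,360,1.))
for t in range(3):
    im,d,i,T=shot("wrist"); sat=im.astype(float); val=sat.mean(2)
    # project circle of radius r at z=.182 about the centre to pixels, sample brightness radially
    K=np.array([[i["fx"],0,i["cx"]],[0,i["fy"],i["cy"]],[0,0,1]]); Ti=np.linalg.inv(T); rv=cv2.Rodrigues(Ti[:3,:3])[0]
    c=np.array([567.2,-258.2])/1000
    for it in range(4):
        rr=np.arange(.018,.028,.0002)
        g=np.array([[[c[0]+r*np.cos(a),c[1]+r*np.sin(a),.182] for r in rr] for a in ths])
        uv=cv2.projectPoints(g.reshape(-1,3),rv,Ti[:3,3],K,i["dist"])[0].reshape(len(ths),-1,2)
        pr=map_coordinates(val,[uv[...,1],uv[...,0]],order=3)
        e=rr[np.argmin(np.gradient(pr,axis=1),axis=1)]
        A=np.c_[np.ones_like(ths),np.cos(ths),np.sin(ths)]
        w=abs(e-np.median(e))<.0025; co=np.linalg.lstsq(A[w],e[w],rcond=None)[0]; c=c+co[1:]
    res=(e-A@co)[w]
    for k in (10,11,12,13): 
        z=(res*np.exp(-1j*k*ths[w])).mean()*2; print(k,"amp mm",abs(z).round(6)*1000,"corner deg",(np.degrees(np.angle(z))/k).round(1),end=" | ")
    print("c",c.round(4),"r",co[0].round(4),w.sum())
E
```

```text
10 amp mm 0.061 corner deg 11.5 | 11 amp mm 0.014 corner deg 16.0 | 12 amp mm 0.28800000000000003 corner deg -8.9 | 13 amp mm 0.067 corner deg -6.9 | c [ 0.5659 -0.2579] r 0.0224 312
10 amp mm 0.063 corner deg 6.4 | 11 amp mm 0.037 corner deg -10.1 | 12 amp mm 0.23299999999999998 corner deg -8.6 | 13 amp mm 0.020999999999999998 corner deg -7.9 | c [ 0.566  -0.2579] r 0.0224 315
10 amp mm 0.075 corner deg 5.6 | 11 amp mm 0.043000000000000003 corner deg -13.5 | 12 amp mm 0.27 corner deg -9.2 | 13 amp mm 0.026 corner deg -9.4 | c [ 0.5659 -0.2579] r 0.0224 308
```

send_rows(series=[0,2,0,0,0,-6,0.6,0,2,50,0,0,-6,0.6,0,2,100,0,0,-6,0.6,0,2,118,0,0,-6,0.6,0,2,118,0,0,-6,0.6,0,2,118,0,0,-6,0.6])

```text
clock: 13.78
eef_pos: [0.5673, -0.2599, 0.1637]
tcp_rot: [0.001, 0.999, 0.054, 0.001]
wrist_force: [1.0, -0.7, 0.0]
width: 0.801
grasp_force: 0.0
```

```bash
python3 - <<'E'
from h import *
st(); print(delta(.566,-.258,.160,6))
E
```

```text
t 13.78 tcp [ 0.5673 -0.2599  0.1637] yaw 6.2 zax [ 0.002 -0.001 -1.   ] F [ 1.  -0.7  0. ] w 74.5 g 0.0
(array([-1.1, -2.1,  3.7]), array([ 0.1, -0.1,  0.2]))
```

send_rows(series=[-1,-2,3.5,0,0,0,0.6,-1,-2,3.5,0,0,0,-1,-1,-2,3.5,0,0,0,-1,-1,-2,3.5,0,0,0,-1,-1,-2,3.5,0,0,0,-1,-1,-2,3.5,0,0,0,-1,-1,-2,3.5,0,0,0,-1])

```text
clock: 14.65
eef_pos: [0.5654, -0.2579, 0.1588]
tcp_rot: [-0.0, 0.999, 0.054, 0.0]
wrist_force: [-0.1, 1.1, 0.5]
width: 0.477
grasp_force: 30.0
```

send_rows(series=[0,0,3,0,0,0,-1,0,0,6,0,0,0,-1,0,0,7,0,0,0,-1,0,0,7,0,0,0,-1])

```text
clock: 15.15
eef_pos: [0.5654, -0.2579, 0.153]
tcp_rot: [0.0, 0.999, 0.054, 0.0]
wrist_force: [-2.9, 3.2, 8.5]
width: 0.476
grasp_force: 30.0
```

send_rows(series=[0,0,1,0,0,0,-1,0,0,1,0,0,-5,-1,0,0,1,0,0,-12,-1,0,0,1,0,0,-20,-1,0,0,1,0,0,-20,-1])

```text
clock: 15.78
eef_pos: [0.5662, -0.2584, 0.1525]
tcp_rot: [0.001, 0.974, 0.227, 0.001]
wrist_force: [-1.5, 2.6, 9.1]
width: 0.476
grasp_force: 30.0
```

send_rows(series=[0,0,0.3,0,0,-8,-1,0,0,0.3,0,0,-16,-1,0,0,0.3,0,0,-24,-1,0,0,0.3,0,0,-32,-1,0,0,0.3,0,0,-40,-1,0,0,0.3,0,0,-48,-1,0,0,0.3,0,0,-56,-1,0,0,0.3,0,0,-56,-1])

```text
clock: 16.77
eef_pos: [0.566, -0.2578, 0.1521]
tcp_rot: [0.001, 0.753, 0.658, 0.001]
wrist_force: [-0.2, 2.5, 10.6]
width: 0.479
grasp_force: 30.0
```

```bash
python3 - <<'E'
from h import *
st(); s=ctrl.observe(); print(s["wrist_torque"].round(2), s["joint_pos"].round(2)); print(delta(.566,-.258,.153,82))
E
```

```text
t 16.77 tcp [ 0.566  -0.2578  0.1521] yaw 82.3 zax [ 0.002 -0.001 -1.   ] F [-0.2  2.5 10.6] w 44.6 g 30.0
[0.49 0.22 0.07] [-0.61  0.43  1.45  0.    1.26 -0.47]
(array([-0.2,  0. , -0.9]), array([0.1, 0. , 0.3]))
```

send_rows(series=[0,0,-3,0,0,0,-1,0,0,-6,0,0,0,-1,0,0,-9,0,0,0,-1,0,0,-12,0,0,0,-1,0,0,-16,0,0,0,-1,0,0,-20,0,0,0,-1])

```text
clock: 17.52
eef_pos: [0.5649, -0.258, 0.17]
tcp_rot: [-0.001, 0.754, 0.657, -0.0]
wrist_force: [-0.2, 0.3, -0.4]
width: 0.478
grasp_force: 30.0
```

send_rows(series=[0,0.5,-15,0,0,0,-1,0,0.5,-30,0,0,0,-1,0,0.5,-45,0,0,0,-1,0,0.5,-58,0,0,0,-1,0,0.5,-65,0,0,0,-1,0,0.5,-65,0,0,0,-1,0,0.5,-65,0,0,0,-1,0,0.5,-65,0,0,0,-1])

```text
clock: 18.52
eef_pos: [0.5655, -0.2578, 0.2346]
tcp_rot: [-0.001, 0.754, 0.657, -0.0]
wrist_force: [0.0, 0.4, -0.3]
width: 0.475
grasp_force: 30.0
```

```bash
python3 - <<'E'
from h import *
st(); im,d,i,T=shot("scene"); P=cloud(d,i,T)
cv2.imwrite("pics/f.png",cv2.resize(im[130:330,120:330],None,fx=2.8,fy=2.8,interpolation=cv2.INTER_CUBIC))
print(delta(.566,-.258,.235,82))
E
```

```text
t 18.52 tcp [ 0.5655 -0.2578  0.2346] yaw 82.2 zax [-0.001  0.001 -1.   ] F [ 0.   0.4 -0.3] w 44.2 g 30.0
(array([-0.1,  0.5, -0.3]), array([-0.1, -0. ,  0.2]))
```

View pics/f.png

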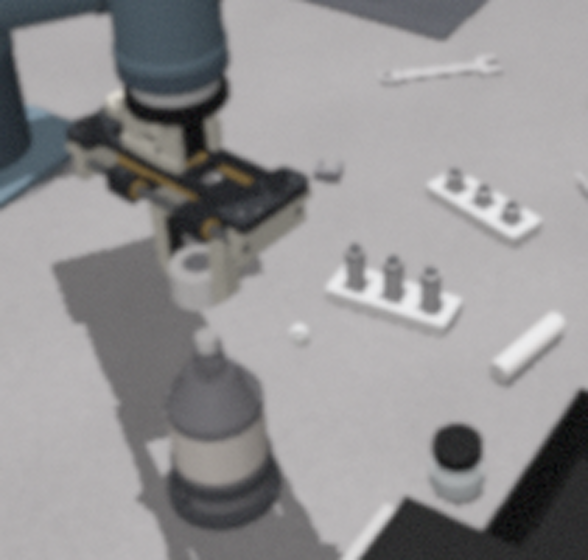

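The cap is held level at (195,278), above the open neck at (207,342). Both racks hold three bearings, and the bystanders haven't moved.

```bash
python3 -c "
from plant import job
print(job.finish_job())"
```

```text
the job is handed in; nothing more can be done
None
```

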